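# Find the full gouge case by its weight and set it on the blue board

## Task

One of the three closed tool cases is full of steel gouges and the other two are empty, but they look the same. Feel the weight by raising one end of a case slightly off the bench (the brass ball pull is there for that), as many of them as you need, then set the full case gently down on the blue board, upright, lengthwise and about in the middle, and leave the two empty ones standing about where they were.

Things in the scene. Friction and masses are not known exactly. Their poses are not given: they have to be found in the camera images.
- case_a_mid (a point): Case A of three alike: closed brown wooden tool case with two dark bands, 200 mm long (its x), 54 wide (its y), 50 high. Point: centre of the case, 25 mm above its underside; z up. A brass ball pull, 22 mm across, stands on the lid at the -x end, nearer the robot: ball centre 80 mm along -x and 46 mm above this point, on an 8 mm neck with 10 mm free between lid and ball. Lid fixed shut
- case_b_mid (a point): Case B: outside, point, axes and ball pull the same as case A's (and C's). Held by its ball, a case swings freely about it, so raising the ball 10 to 15 mm straight up lifts that end alone. To carry a case, pinch its body across the 54 mm width at the middle
- case_c_mid (a point): Case C: outside, point, axes and ball pull the same as case A's. One of A, B, C, drawn by lot, holds the steel gouges: 0.70 to 0.82 kg in all, 4 to 5 N at the ball to raise its end. The other two are empty: 0.24 to 0.34 kg, 1.5 to 2.5 N at the ball
- board_top (a point): centre of the top face of the blue cloth-covered board fixed flat on the bench, 280 mm long (its x), 130 mm wide (its y), top 12 mm above the bench, no rim, a dark wooden strip at each end; z is up
There are look-alikes about, which are no part of the job. Leave any purple or red look-alike of the part that bears case_c_mid alone.

How it is judged:
By the outcome, as a careful person would: the job done as asked, in the order asked, and still so for the second after the job is handed in, with the robot touching nothing.
It also fails if it takes over 70 s, if anything falls off the work surface, if the arm or the gripper's body presses on something with over 40 N, if the wrist force passes 120 N, or if a joint passes its speed limit or range.

## Robot

A 6-joint arm with a two-finger parallel gripper is mounted at the origin on the work surface. World frame = base frame: x ahead of the robot, y to its left, z up, the work surface at z = 0. Lengths are in m, angles in rad, forces in N, time in s.
With the tool pointing down it reaches from about 0.3 to 0.85 m from the base axis. Payload 5.4 kg.
Tool frame: the origin (TCP) lies on the front face of the gripper's body, between the roots of the fingers; the fingertips stand 73 mm ahead of it and the grasp point (between the pads) lies 54 mm ahead of it; z points along the fingers, y is the direction in which the jaws open and shut (so a half turn about z gives the same grasp; the last joint's range is limited). The gripper opens to 85 mm and grips with 20 to 120 N. Pads are 22 mm wide; open, the fingers measure 114 mm over their backs; the gripper's body (76 mm by 85 mm) begins 54 mm behind the grasp point. The pads swing forward as they close: fully open they stand 13 mm farther back than shut.
Start: joints at [-1.38, 0.158, 1.597, -0, 1.386, -0.21], TCP at [0.224, -0.529, 0.304] pointing down, gripper open.
Joint ranges: [-2.91, 2.91], [-0.94, 2.29], [0.18, 2.7], [-1.29, 4.43], [0.17, 2.64], [-3, 3]. Speed limits (rad/s): [2.57, 2.57, 3.14, 3.14, 3.14, 3.14].

## Interface

Orientations are given as [roll, pitch, yaw] about the fixed x, y, z axes, in that order (R = Rz(yaw) Ry(pitch) Rx(roll)).
In Python, from plant import get_obs, capture, camera_info, finish_job gives the robot as it stands.
- The arm moves only by the tool jog_arm, never from a script. Its argument "plan" is one flat list of numbers, 5 for each row, row after row: the shift along the tool's x, y, z in m, then the turn about the tool's z in rad, then the closure in counts, from 0 (fully open) to 255 (shut). In form: [x, y, z, turn, jaw, x, y, z, turn, jaw, ...]. A call has exactly 5 rows; each row shifts and turns the commanded pose from where the row before left it, along the tool's axes as they then stand; what a row does not reach is not made up. A row lasts 1/8 s, in which the tool goes at most 62.5 mm and 10.7 degrees, less where a joint would pass 70% of its speed; a pose out of reach is approached as far as the arm can. A call is refused whole if a number of a shift passes 0.0625 or a number of a turn 0.188, either way. A call with a gripper value outside its range is refused whole. The fingers move at their own pace and stop on an object; the grip force is fixed at half the most. Time passes only in rows, so rows that do not move let the fingers close, or fill a call up. It gives the time, the measured TCP pose, the force and the opening at its end, in the units of the state.
- get_obs(): the state, without advancing time (a new reading comes with each control period).
- capture(name): name is "side" or "top"; returns (picture, depth): 400x640x3 uint8, blue, green, red; 400x640 float32, m along the optical axis (not along the pixel's ray), 0 where there is no reading.
- camera_info(name): a dict with "fx", "fy", "cx", "cy" (pixels), "R" (3x3) and "t" (3): a world point X has camera coordinates R X + t. Camera axes: x right, y down, z forward; pixel columns grow to the right and rows downward; lengths in m; the calibration is good to about 2 mm. A picture is of the moment at which its call begins. camera_info takes no time and is no camera call.
- finish_job(): hands the job in, once; it reports no verdict.
The state is a dict: "time_s": time; "joints": joint angles; "qd": joint speeds; "effort": joint torques, N m; "tcp_pos": TCP position; "tool_rot": TCP orientation; "wrist_force": force on the tool from outside, world axes, zero at the start; "torque": the same for the moment, N m; "gripper_width": finger opening in m.
Only numpy, scipy, OpenCV 4.12 (cv2) and the standard library are available. Lean on these libraries where they do the work, as an engineer would, in place of code of your own. Each camera call takes 0.05 s, during which the arm holds its last target. There are 200 camera calls.

## Working session

There is one attempt and no reset: what is moved stays moved. The work goes in short steps, Python scripts to look and compute and a tool call to move; the robot and the scene stay as the last step left them, time stands still between calls to the robot, and variables do not carry over. Pictures are saved under pics/ and viewed, about 8 in all and at most 12, crops included, and the job is handed in when it is done.

Besides the shell and the picture viewer there is one more tool, called as a command line: name --argument value ..., lists and objects as JSON in quotes. jog_arm: Moves the arm, as the interface text tells. Its arguments: {"type":"object","properties":{"plan":{"type":"array"}},"required":["plan"]}

```bash
ls; mkdir -p pics; python3 - <<'E'
from plant import *
import cv2,numpy as np
o=get_obs()
for k in o: print(k,np.round(o[k],4))
for n in("top","side"):
    p,d=capture(n); cv2.imwrite(f"pics/{n}0.png",p); np.savez(f"{n}0.npz",p=p,d=d)
    c=camera_info(n); print(n,{k:np.round(c[k],3).tolist() for k in c})
E
```

```text
pics
time_s 0.0
joints [-1.3801  0.1591  1.5983 -0.      1.3862 -0.2101]
qd [ 0.0011 -0.002   0.0001  0.0008  0.0014  0.0007]
effort [-1.80000e-03 -3.95995e+01 -3.31433e+01 -4.00000e-04  8.50000e-03
 -0.00000e+00]
tcp_pos [ 0.2242 -0.529   0.3029]
tool_rot [-3.1397e+00 -4.0000e-04  4.0080e-01]
wrist_force [-0.2001 -0.367  -0.2186]
torque [ 0.005   0.0647 -0.0383]
gripper_width 0.0854
top {'fx': 415.592, 'fy': 415.592, 'cx': 320.414, 'cy': 210.388, 'R': [[0.023, -0.999, -0.034], [-0.997, -0.02, -0.081], [0.08, 0.036, -0.996]], 't': [-0.017, 0.412, 0.929]}
side {'fx': 471.228, 'fy': 471.228, 'cx': 321.525, 'cy': 206.414, 'R': [[-0.756, -0.655, -0.003], [-0.409, 0.476, -0.778], [0.511, -0.587, -0.628]], 't': [0.307, 0.235, 0.987]}
```

View pics/top0.png

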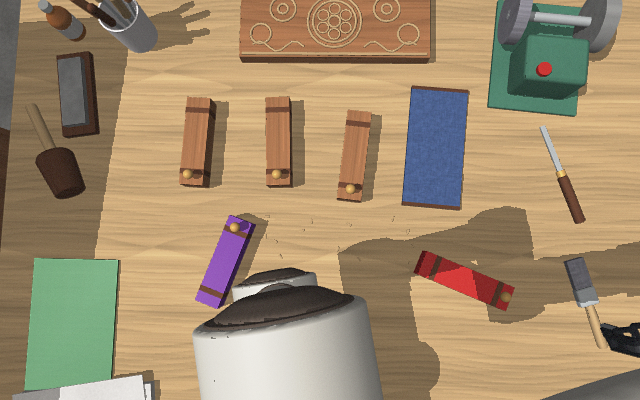

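View pics/side0.png

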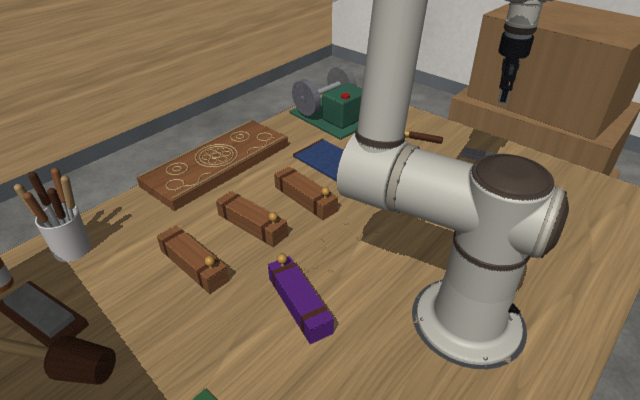

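The top view shows three brown cases at about (197,142), (278,142) and (354,155), with their balls at the lower (-x) ends. The blue board is at (436,147). The purple and red ones are decoys. Next I measure poses from depth.

```bash
cat > h.py <<'E'
from plant import *
import cv2,numpy as np
def cloud(n,d):
    c=camera_info(n);R=np.array(c["R"]);t=np.array(c["t"])
    v,u=np.mgrid[:400,:640]
    X=np.stack([(u-c["cx"])/c["fx"]*d,(v-c["cy"])/c["fy"]*d,d],-1)
    return (X-t)@R
def onplane(n,uv,z):
    c=camera_info(n);R=np.array(c["R"]);t=np.array(c["t"])
    r=R.T@np.array([(uv[0]-c["cx"])/c["fx"],(uv[1]-c["cy"])/c["fy"],1]);o=-R.T@t
    return o+r*(z-o[2])/r[2]
def cases(p,d,boxes):
    W=cloud("top",d)
    for name,(a,b,c,e) in boxes.items():
        m=np.zeros((400,640),bool);m[b:e,a:c]=True
        lo,hi=(.008,.02) if name=="board" else (.04,.06)
        if name=="board": m&=(p[...,0]>p[...,2].astype(int)+25)
        s=m&(W[...,2]>lo)&(W[...,2]<hi)&(d>0)
        P=W[s]; r=cv2.minAreaRect(P[:,:2].astype(np.float32)*1000)
        bx=cv2.boxPoints(r);e1=bx[1]-bx[0];e2=bx[2]-bx[1]
        L=e1 if np.linalg.norm(e1)>np.linalg.norm(e2) else e2
        if L[0]<0:L=-L
        yaw=np.arctan2(L[1],L[0]);f=np.array([np.cos(yaw),np.sin(yaw)])
        print(name,"c",np.round(r[0],1),"size",np.round(r[1],1),"yaw",round(yaw,3),"z",round(np.median(P[:,2]),4),end=" ")
        b_=m&(W[...,2]>.07)&(W[...,2]<.12)
        if b_.any(): print("ball",np.round(W[b_][:,:2].mean(0)*1000,1),"zmax",round(W[b_][:,2].max(),4), "pred",np.round(np.array(r[0])-80*f,1))
        else: print()
B=dict(L=(165,85,225,200),M=(250,85,305,200),R=(325,100,382,210),board=(395,80,480,215))
E
python3 - <<'E'
from h import *
z=np.load("top0.npz");cases(z["p"],z["d"],B)
E
```

```text
L c [562.3 277.4] size [ 56.1 200.2] yaw -0.044 z 0.0495 ball [481.5 278.9] zmax 0.0844 pred [482.4 280.9]
M c [565.3  89.8] size [200.4  54.8] yaw 0.046 z 0.0497 ball [484.6  85.7] zmax 0.084 pred [485.4  86.1]
R c [535.6 -81.2] size [ 54.1 200.3] yaw -0.103 z 0.0498 ball [455.4 -72.6] zmax 0.0845 pred [456. -73.]
board c [ 565.1 -267.6] size [129.8 264.3] yaw -0.072 z 0.0118
```

```bash
cat >> h.py <<'E'
from scipy.spatial.transform import Rotation as Ro
def togo(x,y,z,yaw,n=5):
    o=get_obs();R=Ro.from_euler("xyz",o["tool_rot"]);p=np.array(o["tcp_pos"])
    t=np.remainder(o["tool_rot"][2]-yaw+np.pi/2,np.pi)-np.pi/2
    nt=max(1,int(np.ceil(abs(t)/.18)))
    st=(np.array([x,y,z])-p)/n
    print("t",o["time_s"],"pos",np.round(p,4),"rot",np.round(o["tool_rot"],3),"F",np.round(o["wrist_force"],2),"turn",round(t,3),"step",round(np.linalg.norm(st),4))
    for i in range(n):
        print(np.round(R.inv().apply(st),4).tolist(),round(t/nt if i<nt else 0,3))
        if i<nt: R=R*Ro.from_euler("z",t/nt)
E
python3 -c "
from h import *
togo(.4555,-.0728,.19,-.103,10)"
```

```text
t 0.1 pos [ 0.2243 -0.529   0.303 ] rot [-3.14  -0.     0.401] F [-0.71 -0.42  1.11] turn 0.504 step 0.0524
[0.0391, -0.033, 0.0114] 0.168
[0.033, -0.039, 0.0114] 0.168
[0.026, -0.044, 0.0114] 0.168
[0.0183, -0.0477, 0.0114] 0
[0.0183, -0.0477, 0.0114] 0
[0.0183, -0.0477, 0.0114] 0
[0.0183, -0.0477, 0.0114] 0
[0.0183, -0.0477, 0.0114] 0
[0.0183, -0.0477, 0.0114] 0
[0.0183, -0.0477, 0.0114] 0
```

jog_arm --plan '[0.039, -0.033, 0.011, 0.168, 110, 0.033, -0.039, 0.011, 0.168, 110, 0.026, -0.044, 0.011, 0.168, 110, 0.018, -0.048, 0.011, 0, 110, 0.018, -0.048, 0.011, 0, 110]'

```text
time_s: 0.72
tcp_pos: [0.3396, -0.2992, 0.2482]
tool_rot: [-3.141, 0.0, -0.104]
wrist_force: [0.0, 0.2, 0.4]
gripper_width: 0.0486
```

jog_arm --plan '[0.018, -0.048, 0.011, 0, 110, 0.018, -0.048, 0.011, 0, 110, 0.018, -0.048, 0.011, 0, 110, 0.018, -0.047, 0.011, 0, 110, 0.01, -0.025, 0.005, 0, 110]'

```text
time_s: 1.35
tcp_pos: [0.4431, -0.092, 0.1988]
tool_rot: [-3.141, 0.002, -0.101]
wrist_force: [-0.1, -0.9, 0.1]
gripper_width: 0.0488
```

```bash
python3 -c "
from h import *
togo(.4555,-.0728,.128,-.103,5); print(get_obs()['gripper_width'])"
```

```text
t 1.35 pos [ 0.4431 -0.092   0.1988] rot [-3.141e+00  2.000e-03 -1.010e-01] F [-0.13 -0.88  0.15] turn 0.002 step 0.0149
[0.0021, -0.0041, 0.0142] 0.002
[0.0021, -0.0041, 0.0142] 0
[0.0021, -0.0041, 0.0142] 0
[0.0021, -0.0041, 0.0142] 0
[0.0021, -0.0041, 0.0142] 0
0.048757167810225266
```

jog_arm --plan '[0.005, -0.01, 0.005, 0, 110, 0.005, -0.01, 0.005, 0, 110, 0, 0, 0, 0, 110, 0, 0, 0, 0, 110, 0, 0, 0, 0, 110]'

```text
time_s: 1.98
tcp_pos: [0.4551, -0.0763, 0.1901]
tool_rot: [3.141, -0.0, -0.104]
wrist_force: [-0.9, 0.4, 0.2]
gripper_width: 0.0489
```

```bash
python3 -c "
from h import *
togo(.4555,-.0728,.128,-.103,5)
for n in('top','side'):
  p,d=capture(n);cv2.imwrite(f'pics/{n}1.png',p)
a=cv2.imread('pics/top1.png')[80:230,300:420];b=cv2.imread('pics/side1.png')[130:280,230:390]
f=lambda i:cv2.resize(i,(400,500) if 0 else None,fx=2.6,fy=2.6)
cv2.imwrite('pics/c1.png',np.hstack([f(a),f(b)]))"
```

```text
t 1.975 pos [ 0.4551 -0.0763  0.1901] rot [ 3.141 -0.    -0.104] F [-0.86  0.4   0.23] turn -0.001 step 0.0124
[0.0, -0.0007, 0.0124] -0.001
[0.0, -0.0007, 0.0124] 0
[0.0, -0.0007, 0.0124] 0
[0.0, -0.0007, 0.0124] 0
[0.0, -0.0007, 0.0124] 0
```

View pics/c1.png

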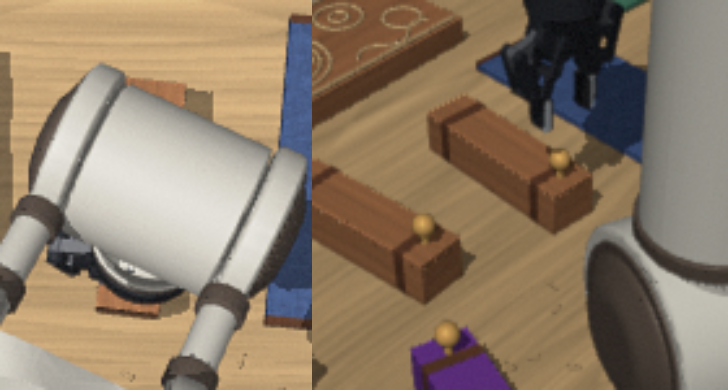

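The jaws straddle the ball (side crop, ball at about (560,158)), so I descend, close and then compare forces.

jog_arm --plan '[0, -0.002, 0.02, 0, 110, 0, -0.001, 0.02, 0, 110, 0, 0, 0.017, 0, 110, 0, 0, 0.005, 0, 110, 0, 0, 0, 0, 110]'

```text
time_s: 2.7
tcp_pos: [0.4554, -0.0728, 0.1281]
tool_rot: [3.142, 0.0, -0.103]
wrist_force: [0.2, 0.2, 0.1]
gripper_width: 0.0487
```

```bash
cat >> h.py <<'E'
def force(k=6):
    F=[]
    for i in range(k):
        capture("side");o=get_obs();F.append(np.r_[o["wrist_force"],o["torque"]])
    print("t",o["time_s"],"pos",np.round(o["tcp_pos"],4),"w",round(o["gripper_width"],4),"F mean",np.round(np.mean(F,0),2),"sd",np.round(np.std(F,0)[:3],2))
E
python3 -c "
from h import *
force()"
```

```text
t 3.0 pos [ 0.4557 -0.0728  0.1285] w 0.0486 F mean [ 0.18 -0.08  0.35  0.    0.02  0.  ] sd [0.68 0.27 0.43]
```

jog_arm --plan '[0, 0, 0, 0, 255, 0, 0, 0, 0, 255, 0, 0, 0, 0, 255, 0, 0, 0, 0, 255, 0, 0, 0, 0, 255]'

```text
time_s: 3.62
tcp_pos: [0.4555, -0.0726, 0.1283]
tool_rot: [-3.142, -0.0, -0.103]
wrist_force: [-1.5, 1.1, 5.5]
gripper_width: 0.019
```

jog_arm --plan '[0, 0, -0.004, 0, 255, 0, 0, -0.004, 0, 255, 0, 0, -0.004, 0, 255, 0, 0, 0, 0, 255, 0, 0, 0, 0, 255]'

```text
time_s: 4.25
tcp_pos: [0.4549, -0.0725, 0.1396]
tool_rot: [-3.141, 0.001, -0.103]
wrist_force: [-0.7, 0.1, -4.2]
gripper_width: 0.0189
```

```bash
python3 -c "
from h import *
force(8)
p,d=capture('side');cv2.imwrite('pics/s2.png',cv2.resize(p[110:270,220:420],None,fx=3,fy=3))"
```

```text
t 4.65 pos [ 0.4553 -0.0726  0.1398] w 0.0185 F mean [-1.76  0.08 -3.67  0.06  0.35  0.02] sd [0.41 0.47 0.38]
```

View pics/s2.png

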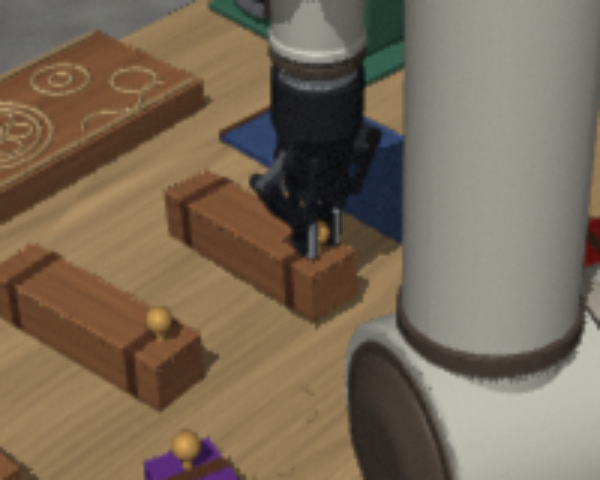

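The ball is held and the near end is slightly raised at about -4 N. I'll set it down and compare it with the middle case.

jog_arm --plan '[0, 0, 0.004, 0, 255, 0, 0, 0.004, 0, 255, 0, 0, 0.004, 0, 255, 0, 0, 0, 0, 255, 0, 0, 0, 0, 110]'

```text
time_s: 5.32
tcp_pos: [0.4564, -0.073, 0.1285]
tool_rot: [3.141, -0.003, -0.103]
wrist_force: [-0.1, -0.7, 0.5]
gripper_width: 0.0355
```

jog_arm --plan '[0, 0, 0, 0, 110, 0, 0, 0, 0, 110, 0, 0, 0, 0, 110, 0, 0, -0.03, 0, 110, 0, 0, -0.03, 0, 110]'

```text
time_s: 5.95
tcp_pos: [0.4551, -0.0725, 0.1883]
tool_rot: [-3.141, 0.001, -0.103]
wrist_force: [-0.0, -0.2, -0.6]
gripper_width: 0.0487
```

```bash
python3 -c "
from h import *
togo(.4848,.0859,.175,.046,5); print(get_obs()['gripper_width'])"
```

```text
t 5.95 pos [ 0.4551 -0.0725  0.1883] rot [-3.141e+00  1.000e-03 -1.030e-01] F [-0.04 -0.18 -0.59] turn -0.149 step 0.0323
[0.0026, -0.0321, 0.0027] -0.149
[0.0074, -0.0314, 0.0027] 0
[0.0074, -0.0314, 0.0027] 0
[0.0074, -0.0314, 0.0027] 0
[0.0074, -0.0314, 0.0027] 0
0.04866056597763851
```

jog_arm --plan '[0.003, -0.032, 0, -0.149, 110, 0.01, -0.042, 0.005, 0, 110, 0.01, -0.042, 0.004, 0, 110, 0.0095, -0.042, 0.004, 0, 110, 0, 0, 0, 0, 110]'

```text
time_s: 6.58
tcp_pos: [0.4852, 0.0884, 0.1745]
tool_rot: [-3.141, 0.001, 0.05]
wrist_force: [0.2, -0.2, -0.1]
gripper_width: 0.0485
```

```bash
python3 -c "
from h import *
togo(.4848,.0859,.1265,.046,3)"
```

```text
t 6.575 pos [0.4852 0.0884 0.1745] rot [-3.141e+00  1.000e-03  5.000e-02] F [ 0.15 -0.23 -0.08] turn 0.004 step 0.016
[-0.0002, 0.0008, 0.016] 0.004
[-0.0002, 0.0008, 0.016] 0
[-0.0002, 0.0008, 0.016] 0
```

jog_arm --plan '[0, 0.0015, 0.018, 0, 110, 0, 0, 0.018, 0, 110, 0, 0, 0.012, 0, 110, 0, 0, 0, 0, 255, 0, 0, 0, 0, 255]'

```text
time_s: 7.2
tcp_pos: [0.4857, 0.0844, 0.1274]
tool_rot: [3.141, -0.0, 0.046]
wrist_force: [-0.9, -0.6, -1.3]
gripper_width: 0.0184
```

jog_arm --plan '[0, 0, 0, 0, 255, 0, 0, 0, 0, 255, 0, 0, -0.004, 0, 255, 0, 0, -0.004, 0, 255, 0, 0, -0.004, 0, 255]'

```text
time_s: 7.82
tcp_pos: [0.4854, 0.0846, 0.1392]
tool_rot: [-3.142, 0.0, 0.046]
wrist_force: [0.1, 0.6, -2.9]
gripper_width: 0.019
```

```bash
python3 -c "
from h import *
capture('side');capture('side');capture('side');force(8)"
```

```text
t 8.375 pos [0.4853 0.0846 0.1388] w 0.0187 F mean [ 0.03 -0.02 -2.29 -0.    0.12 -0.01] sd [0.28 0.36 0.25]
```

jog_arm --plan '[0, 0, 0.004, 0, 255, 0, 0, 0.004, 0, 255, 0, 0, 0.004, 0, 255, 0, 0, 0, 0, 255, 0, 0, 0, 0, 110]'

```text
time_s: 9.0
tcp_pos: [0.4859, 0.0846, 0.1271]
tool_rot: [3.141, -0.001, 0.046]
wrist_force: [0.1, 0.0, -0.1]
gripper_width: 0.0355
```

jog_arm --plan '[0, 0, 0, 0, 110, 0, 0, 0, 0, 110, 0, 0, 0, 0, 110, 0, 0, -0.03, 0, 110, 0, 0, -0.03, 0, 110]'

```text
time_s: 9.62
tcp_pos: [0.4851, 0.0846, 0.1873]
tool_rot: [-3.141, 0.001, 0.046]
wrist_force: [0.4, -0.3, 0.5]
gripper_width: 0.0485
```

```bash
python3 -c "
from h import *
togo(.482,.280,.175,-.044,5)"
```

```text
t 9.625 pos [0.4851 0.0846 0.1873] rot [-3.141e+00  1.000e-03  4.600e-02] F [ 0.44 -0.28  0.5 ] turn 0.09 step 0.0392
[0.0012, -0.0391, 0.0025] 0.09
[-0.0023, -0.039, 0.0025] 0
[-0.0023, -0.039, 0.0025] 0
[-0.0023, -0.039, 0.0025] 0
[-0.0023, -0.039, 0.0025] 0
```

The middle case reads about 2.3 N, so it is empty, and the right one read about 4 N. I'll check the left one for certainty.

jog_arm --plan '[0.001, -0.045, 0.003, 0.09, 110, -0.003, -0.05, 0.003, 0, 110, -0.003, -0.05, 0.003, 0, 110, -0.003, -0.05, 0.003, 0, 110, 0, 0, 0, 0, 110]'

```text
time_s: 10.25
tcp_pos: [0.4813, 0.2826, 0.1746]
tool_rot: [-3.141, 0.0, -0.04]
wrist_force: [0.2, -0.3, 0.9]
gripper_width: 0.0486
```

```bash
python3 -c "
from h import *
togo(.482,.280,.1268,-.044,3)"
```

```text
t 10.25 pos [0.4813 0.2826 0.1746] rot [-3.141  0.    -0.04 ] F [ 0.16 -0.27  0.92] turn 0.004 step 0.016
[0.0003, 0.0009, 0.0159] 0.004
[0.0003, 0.0009, 0.0159] 0
[0.0003, 0.0009, 0.0159] 0
```

jog_arm --plan '[0, 0.001, 0.018, 0, 110, 0, 0, 0.018, 0, 110, 0, 0, 0.012, 0, 110, 0, 0, 0, 0, 255, 0, 0, 0, 0, 255]'

```text
time_s: 10.88
tcp_pos: [0.4821, 0.2787, 0.1271]
tool_rot: [-3.141, -0.0, -0.045]
wrist_force: [-0.1, 0.0, -0.7]
gripper_width: 0.0188
```

jog_arm --plan '[0, 0, 0, 0, 255, 0, 0, 0, 0, 255, 0, 0, -0.004, 0, 255, 0, 0, -0.004, 0, 255, 0, 0, -0.004, 0, 255]'

```text
time_s: 11.5
tcp_pos: [0.4819, 0.2789, 0.1393]
tool_rot: [-3.142, 0.0, -0.044]
wrist_force: [-0.8, -0.1, -1.5]
gripper_width: 0.019
```

```bash
python3 -c "
from h import *
capture('side');capture('side');capture('side');force(8)"
```

```text
t 12.05 pos [0.4819 0.2788 0.1388] w 0.0187 F mean [-0.3   0.36 -2.38  0.02  0.13  0.03] sd [0.58 0.42 0.52]
```

jog_arm --plan '[0, 0, 0.004, 0, 255, 0, 0, 0.004, 0, 255, 0, 0, 0.004, 0, 255, 0, 0, 0, 0, 255, 0, 0, 0, 0, 110]'

```text
time_s: 12.68
tcp_pos: [0.4823, 0.2789, 0.1271]
tool_rot: [-3.141, -0.001, -0.044]
wrist_force: [-0.2, 0.2, -0.3]
gripper_width: 0.0353
```

jog_arm --plan '[0, 0, 0, 0, 110, 0, 0, 0, 0, 110, 0, 0, 0, 0, 110, 0, 0, -0.035, 0, 110, 0, 0, -0.035, 0, 110]'

```text
time_s: 13.3
tcp_pos: [0.4817, 0.2787, 0.1974]
tool_rot: [3.141, 0.001, -0.044]
wrist_force: [-0.4, -0.4, -0.4]
gripper_width: 0.0488
```

```bash
python3 -c "
from h import *
p,d=capture('top');cv2.imwrite('pics/t3.png',p);cases(p,d,B)
togo(.5356,-.0812,.22,-.103,8)"
```

```text
L c [562.6 276.2] size [ 56.7 200.5] yaw -0.017 z 0.0496 ball [476.6 277.7] zmax 0.0817 pred [482.6 277.6]
M c [566.   88.6] size [200.8  54.6] yaw 0.062 z 0.0497 ball [484.9  82.7] zmax 0.0842 pred [486.1  83.6]
R c [535.6 -81.5] size [ 54.4 200.7] yaw -0.096 z 0.0497 ball [455.  -73.5] zmax 0.0859 pred [455.9 -73.9]
board c [ 565.2 -267.8] size [130.3 264.3] yaw -0.074 z 0.0118 
t 13.35 pos [0.4843 0.2797 0.2031] rot [-3.139 -0.008 -0.044] F [3.4  2.47 3.11] turn 0.059 step 0.0456
[0.0084, 0.0448, -0.0022] 0.059
[0.011, 0.0442, -0.0022] 0
[0.011, 0.0442, -0.0022] 0
[0.011, 0.0442, -0.0022] 0
[0.011, 0.0442, -0.0022] 0
[0.011, 0.0442, -0.0022] 0
[0.011, 0.0442, -0.0022] 0
[0.011, 0.0442, -0.0022] 0
```

View pics/t3.png

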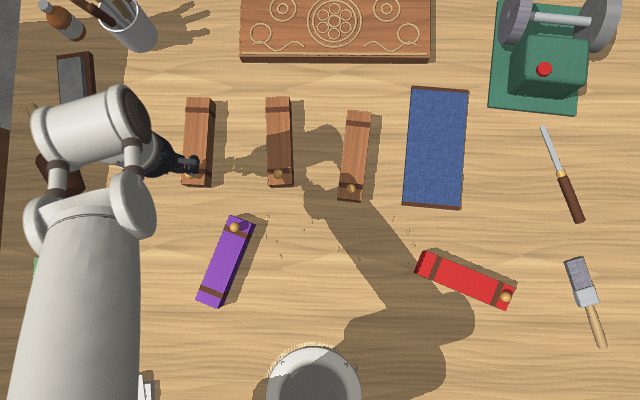

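Readings are left 2.4 N, middle 2.3 N and right about 4 N, so the right case is the full one. The picture shows all three still standing in place. I'll go to the right case's middle with the jaws open.

jog_arm --plan '[0.008, 0.045, -0.002, 0.055, 0, 0.011, 0.051, -0.002, 0, 0, 0.011, 0.051, -0.002, 0, 0, 0.011, 0.051, -0.002, 0, 0, 0.011, 0.051, -0.002, 0, 0]'

```text
time_s: 13.98
tcp_pos: [0.5116, 0.0245, 0.2071]
tool_rot: [3.142, -0.001, -0.099]
wrist_force: [0.2, -0.3, 0.3]
gripper_width: 0.0855
```

jog_arm --plan '[0.01, 0.045, 0, 0, 0, 0.01, 0.045, 0, 0, 0, 0.004, 0.015, 0, 0, 0, 0, 0, 0, 0, 0, 0, 0, 0, 0, 0]'

```text
time_s: 14.6
tcp_pos: [0.5248, -0.0794, 0.2067]
tool_rot: [-3.141, 0.001, -0.098]
wrist_force: [0.2, 0.3, 0.5]
gripper_width: 0.0854
```

```bash
python3 -c "
from h import *
togo(.5356,-.0813,.12,-.098,5);print(get_obs()['gripper_width'])"
```

```text
t 14.6 pos [ 0.5248 -0.0794  0.2067] rot [-3.141e+00  1.000e-03 -9.800e-02] F [0.16 0.32 0.45] turn 0.0 step 0.0175
[0.0022, 0.0002, 0.0173] 0.0
[0.0022, 0.0002, 0.0173] 0
[0.0022, 0.0002, 0.0173] 0
[0.0022, 0.0002, 0.0173] 0
[0.0022, 0.0002, 0.0173] 0
0.085352011441303
```

jog_arm --plan '[0.006, 0.001, 0.03, 0, 0, 0.005, 0, 0.03, 0, 0, 0, 0, 0.025, 0, 0, 0, 0, 0.02, 0, 0, 0, 0, 0.014, 0, 0]'

```text
time_s: 15.22
tcp_pos: [0.5354, -0.0812, 0.0868]
tool_rot: [-3.141, 0.001, -0.097]
wrist_force: [0.5, 0.0, -0.9]
gripper_width: 0.0854
```

jog_arm --plan '[0, 0, 0.008, 0, 0, 0, 0, 0, 0, 0, 0, 0, 0, 0, 255, 0, 0, 0, 0, 255, 0, 0, 0, 0, 255]'

```text
time_s: 15.85
tcp_pos: [0.5366, -0.0827, 0.081]
tool_rot: [-3.141, -0.002, -0.1]
wrist_force: [-0.4, 2.6, 4.8]
gripper_width: 0.0535
```

jog_arm --plan '[0, 0, 0, 0, 255, 0, 0, 0, 0, 255, 0, 0, -0.01, 0, 255, 0, 0, -0.02, 0, 255, 0, 0, -0.02, 0, 255]'

```text
time_s: 16.48
tcp_pos: [0.5345, -0.0824, 0.1292]
tool_rot: [-3.141, 0.003, -0.099]
wrist_force: [-0.1, -0.2, -7.6]
gripper_width: 0.0534
```

```bash
python3 -c "
from h import *
force(6)
p,d=capture('side');cv2.imwrite('pics/s4.png',cv2.resize(p[80:270,200:440],None,fx=2.5,fy=2.5))
togo(.565,-.2677,.142,-.073,8)"
```

```text
t 16.775 pos [ 0.5347 -0.0824  0.1283] w 0.0529 F mean [ 0.34 -0.1  -7.18  0.   -0.06 -0.02] sd [1.63 0.59 1.12]
t 16.825 pos [ 0.5348 -0.0824  0.1283] rot [-3.141e+00  3.000e-03 -9.900e-02] F [-0.69  0.36 -7.6 ] turn -0.026 step 0.0235
[0.006, 0.0227, -0.0017] -0.026
[0.0055, 0.0228, -0.0017] 0
[0.0055, 0.0228, -0.0017] 0
[0.0055, 0.0228, -0.0017] 0
[0.0055, 0.0228, -0.0017] 0
[0.0055, 0.0228, -0.0017] 0
[0.0055, 0.0228, -0.0017] 0
[0.0055, 0.0228, -0.0017] 0
```

View pics/s4.png

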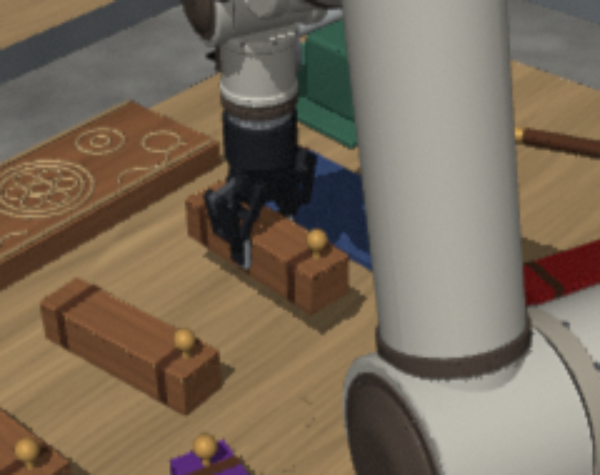

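The case is lifted level and weighs 7.2 N (0.73 kg), so it is the full one. I carry it to the board.

jog_arm --plan '[0.003, 0.012, -0.004, -0.026, 255, 0.006, 0.024, -0.004, 0, 255, 0.006, 0.026, 0, 0, 255, 0.006, 0.026, 0, 0, 255, 0.006, 0.026, 0, 0, 255]'

```text
time_s: 17.45
tcp_pos: [0.5537, -0.1992, 0.1368]
tool_rot: [-3.141, 0.002, -0.073]
wrist_force: [0.7, -0.5, -6.5]
gripper_width: 0.0533
```

jog_arm --plan '[0.006, 0.026, 0, 0, 255, 0.005, 0.022, 0, 0, 255, 0.004, 0.014, 0, 0, 255, 0.002, 0.006, 0, 0, 255, 0, 0, 0, 0, 255]'

```text
time_s: 18.08
tcp_pos: [0.5661, -0.2674, 0.1377]
tool_rot: [-3.141, 0.0, -0.073]
wrist_force: [0.7, -0.1, -6.6]
gripper_width: 0.0536
```

```bash
python3 -c "
from h import *
force(4);togo(.5655,-.268,.094,-.073,5)"
```

```text
t 18.275 pos [ 0.5661 -0.2667  0.1378] w 0.0532 F mean [-0.15 -0.19 -7.39 -0.   -0.02 -0.01] sd [0.53 0.13 0.73]
t 18.275 pos [ 0.5661 -0.2667  0.1378] rot [-3.141  0.    -0.072] F [-0.31 -0.07 -6.36] turn 0.001 step 0.0088
[-0.0001, 0.0003, 0.0088] 0.001
[-0.0001, 0.0003, 0.0088] 0
[-0.0001, 0.0003, 0.0088] 0
[-0.0001, 0.0003, 0.0088] 0
[-0.0001, 0.0003, 0.0088] 0
```

jog_arm --plan '[0, 0.001, 0.012, 0, 255, 0, 0, 0.012, 0, 255, 0, 0, 0.01, 0, 255, 0, 0, 0.005, 0, 255, 0, 0, 0.002, 0, 255]'

```text
time_s: 18.9
tcp_pos: [0.566, -0.2685, 0.0964]
tool_rot: [-3.141, 0.0, -0.073]
wrist_force: [-0.2, -0.2, -7.1]
gripper_width: 0.0537
```

jog_arm --plan '[0, 0, 0.001, 0, 255, 0, 0, 0.001, 0, 255, 0, 0, 0.001, 0, 255, 0, 0, 0, 0, 255, 0, 0, 0, 0, 255]'

```text
time_s: 19.52
tcp_pos: [0.5661, -0.2685, 0.094]
tool_rot: [3.142, -0.0, -0.073]
wrist_force: [-1.1, 0.4, -6.7]
gripper_width: 0.0537
```

```bash
python3 -c "
from h import *
force(5)"
```

```text
t 19.775 pos [ 0.5661 -0.2685  0.0939] w 0.0539 F mean [ 0.38 -0.22 -7.6  -0.01 -0.03  0.01] sd [0.18 0.51 0.55]
```

jog_arm --plan '[0, 0, 0.0005, 0, 255, 0, 0, 0.0005, 0, 255, 0, 0, 0.0005, 0, 255, 0, 0, 0, 0, 255, 0, 0, 0, 0, 255]'

```text
time_s: 20.4
tcp_pos: [0.5662, -0.2686, 0.093]
tool_rot: [3.141, -0.0, -0.073]
wrist_force: [-3.0, 1.1, 0.1]
gripper_width: 0.0535
```

```bash
python3 -c "
from h import *
force(5)"
```

```text
t 20.65 pos [ 0.5662 -0.2687  0.093 ] w 0.0532 F mean [-3.68  1.57  2.78  0.53  0.4   0.09] sd [0.4  0.53 1.04]
```

It is seated: the load went from -7.6 to about +2.8 N. Now I release and withdraw straight up.

jog_arm --plan '[0, 0, 0, 0, 80, 0, 0, 0, 0, 60, 0, 0, 0, 0, 30, 0, 0, 0, 0, 0, 0, 0, 0, 0, 0]'

```text
time_s: 21.28
tcp_pos: [0.5661, -0.2686, 0.0924]
tool_rot: [3.142, -0.0, -0.073]
wrist_force: [0.1, -0.3, 0.2]
gripper_width: 0.0851
```

jog_arm --plan '[0, 0, 0, 0, 0, 0, 0, -0.01, 0, 0, 0, 0, -0.02, 0, 0, 0, 0, -0.03, 0, 0, 0, 0, -0.03, 0, 0]'

```text
time_s: 21.9
tcp_pos: [0.5664, -0.2688, 0.1851]
tool_rot: [3.141, -0.002, -0.073]
wrist_force: [0.5, -1.1, -1.1]
gripper_width: 0.0857
```

jog_arm --plan '[0, 0, -0.05, 0, 0, 0.01, 0.05, -0.02, 0, 0, 0, 0.06, 0, 0, 0, 0, 0.06, 0, 0, 0, 0, 0.06, 0, 0, 0]'

```text
time_s: 22.52
tcp_pos: [0.5591, -0.5006, 0.2548]
tool_rot: [3.14, -0.002, -0.073]
wrist_force: [1.4, -0.2, -0.2]
gripper_width: 0.0852
```

jog_arm --plan '[-0.03, 0.03, 0, 0, 0, -0.03, 0.03, 0, 0, 0, -0.03, 0, 0, 0, 0, 0, 0, 0, 0, 0, 0, 0, 0, 0, 0]'

```text
time_s: 23.15
tcp_pos: [0.4657, -0.5519, 0.2539]
tool_rot: [3.14, -0.001, -0.073]
wrist_force: [0.5, 0.3, 0.1]
gripper_width: 0.0852
```

```bash
python3 - <<'E'
from h import *
p,d=capture("top");cv2.imwrite("pics/t5.png",p)
b=dict(B);del b["R"];cases(p,d,b)
b={"placed":(395,70,485,220)}
W=cloud("top",d);m=np.zeros((400,640),bool);m[70:220,395:485]=1
s=m&(W[...,2]>.052)&(W[...,2]<.07)&(d>0);P=W[s]
print("placed",cv2.minAreaRect(P[:,:2].astype(np.float32)*1000),np.median(P[:,2]))
o=get_obs();print(o["time_s"],o["tcp_pos"],o["qd"])
E
```

```text
L c [562.9 275.8] size [ 56.6 200.7] yaw -0.013 z 0.0495 ball [481.9 275.4] zmax 0.0839 pred [482.9 276.8]
M c [565.9  88.7] size [200.7  54.8] yaw 0.062 z 0.0496 ball [484.9  82.6] zmax 0.0836 pred [486.   83.7]
board c [ 565.3 -267.6] size [129.7 264.1] yaw -0.073 z 0.0117 
placed ((565.12060546875, -269.2652587890625), (55.517311096191406, 201.3396759033203), 86.00696563720703) 0.061702472111155864
23.2 [ 0.46607047 -0.55166071  0.25351213] [ 0.00773468  0.01024587 -0.00156089  0.00022449 -0.00224526 -0.0010379 ]
```

View pics/t5.png

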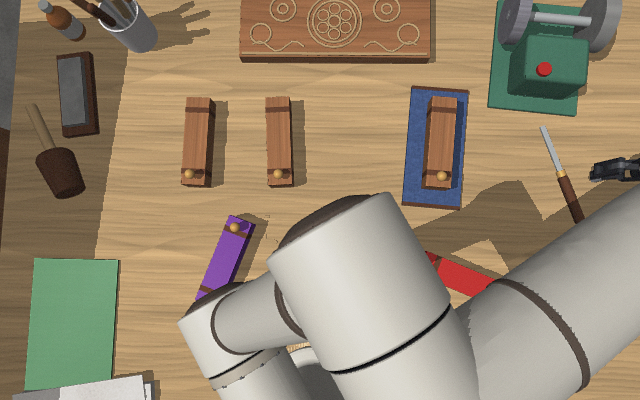

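The full case stands flat at the centre of the board at about (440,142). Its centre is 2 mm off, its yaw is aligned, and its top is at 62 mm. The two empties are in place and the arm is clear.

```bash
python3 -c "
from plant import *
print(finish_job())"
```

```text
the job is handed in; nothing more can be done
None
```

The full case was the right-hand one (lowest y), and it now stands upright in the middle of the blue board. I handed the job in at about 23 s.

**Weighing:** raising the ball ends gave about 2.4 N (left), 2.3 N (middle) and 4.0 N (right), with noise of roughly 0.5 N. The right-hand reading was only at the bottom edge of the 4 to 5 N range. Carrying it showed 7.2 to 7.6 N, or about 0.73 to 0.77 kg, which confirms it as the full one.

**Last checks before handing in:**
- **Placed case:** its centre is within 2 mm of the board's centre and it is aligned within about 0.005 rad. Its top is level at 62 mm.
- **Empty cases:** both are upright, moved by no more than 2 mm and turned by no more than 0.03 rad.
- **Robot and look-alikes:** the arm was clear of everything, and I did not touch the purple or red look-alikes.

One reading disagreed: the jaws showed about 19 mm on the 22 mm ball. The grip held all three times, so it made no difference.

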